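# Lengthen the gluing rest by one hole and lay the sherd in it

## Task

The gluing rest is set too short for the long sherd lying to its right. Press its red spring button in and slide the sleeve to the right, by the blue rib, until the button pops fully up through the other hole and locks it; push gently, under 10 N once the sleeve slides, and stop as soon as it locks. Then set the long sherd down flat (do not drop it) on the cork bed, lengthwise between the two stops, let go, and leave the other loose things where they are.

Things in the scene. Friction and masses are not known exactly. Their poses are not given: they have to be found in the camera images.
- rest: Gluing rest, fixed to the desk: grey board spanning x -100..+80, y -120..+120 mm of its frame (x away from the robot, y left at yaw 0), top 12 mm over the origin. Dark 22 mm square rail along y at x = +45 mm, between black end posts (y = +-108 mm, tops z = 64 mm). The 30 mm square, 116 mm long aluminium sleeve rides on it, flat top at z = 62 mm. Cork bed on the -x side
- button_top (a point): Tip of the red domed spring button, 12 mm across; it sits in the rail, not the sleeve. Fully up it stands 5 mm over the sleeve's top. Spring 1.5 N at first, 2.3 N flush with the top (a finger that spans the hole then rests on the sleeve). Held flush, a sideways push of about 4 to 8 N on the sleeve makes the dome duck under the wall; pressed less than about 2 mm it locks the sleeve
- button (a joint): How far the button is pressed (m): 0 fully up, 0.005 flush with the sleeve's top, about 0.007 when it is under the wall
- sleeve (a joint): How far the sleeve has slid along the rest's -y, to the right (m): 0 with the button in the first hole. The second hole (14 mm wide as the first) is in a brass insert of the sleeve's top, screwed on anywhere from 46 to 75 mm to the +y of the first (its place is not measured). 1 mm play each way in a hole. Sliding friction about 2 N; at the second hole the button pops up and stops the sleeve hard
- rib (a point): Centre of the left (+y) face of the blue thumb rib across the sleeve's top, 15 mm to the -y side of the first hole's centre; this point is 5 mm over the top. Rib 8 mm thick, 10 mm high, 30 mm wide. Shut fingers up to 29 mm wide, centred on the button, fit beside it; pushing the rib to the right moves the sleeve
- bed (a point): Point on top of the cork bed (62 mm wide, top 16 mm over the board's underside), 58 mm to the right of the fixed stop's face, about half-way between the stops when the sleeve is on its second hole; axes as the rest's. Fixed stop at the left end, the sleeve's stop arm at the right, both about 28 mm high. Bed between the stops: 66 mm long at first, 112 to 141 mm on the second hole
- sherd_mid (a point): Centre of the long sherd, a flat brown potsherd 100 x 43 x 20 mm (11 to 13 mm thick round its middle, ends curl up to 20 mm), 7 mm over its underside; its x axis runs along its length, z up; 52 g or so. Pinch it across its 42 mm width at the middle
- tape: Roll of masking tape lying flat, 107 mm across, 24 mm high; origin at its underside; leave it alone
- dark_sherd: Dark sherd, 99 x 89 x 19 mm; leave it alone
- small_sherd: Small light sherd, 69 x 64 x 14 mm; leave it alone
There are look-alikes about, which are no part of the job. What is shaped like the part that bears sherd_mid but purple is not meant.

How it is judged:
On the way, in this order (a step that is already met when the one before it is completed fails the run):
1. the button is pressed in and the sleeve has left its first hole (value of joint button above 0.005 m and value of joint sleeve above 0.009 m), for 0.05 s.
2. the sleeve sits on its second hole with the button fully up (value of joint sleeve between 0.044 and 0.077 m and value of joint button below 0.001 m), for 0.2 s.
3. the long sherd lies on the bed between the stops (x of sherd_mid in the frame of bed between -0.018 and 0.018 m and y of sherd_mid in the frame of bed between -0.034 and 0.012 m and z of sherd_mid in the frame of bed below 0.012 m and angle between sherd_mid's own z axis and vertical below 0.15 rad), for 0.2 s.
At the end, for the whole second after the job is handed in: Sleeve on its second hole (slid 44 to 77 mm), button fully up (within 1 mm); the long sherd lies flat (tilt under 0.15 rad) on the cork between the stops, along the rest's y within 0.3 rad, centre within 18 mm of the bed point across and 12 mm left to 34 mm right of it along the bed; released (all of step 2 and all of step 3 and angle between the x axis of sherd_mid and the y axis of rest, either way round below 0.3 rad); the robot touches nothing.
It fails at once if the fingers push on the rest with more than 20 N (contact force between the fingers and rest above 20 N).
It fails at once if the fingers, at the sleeve's rib, push on the rest with more than 12 N once the sleeve has slid 20 mm (contact force between the fingers and rest above 12 N and value of joint sleeve above 0.02 m and distance between the grasp point and rib below 0.06 m).
It fails at once if the long sherd is dropped (falls freely faster than 0.7 m/s) (linear speed of sherd above 0.7 m/s and contact force between the fingers and sherd below 0.05 N).
It fails at once if the tape, the dark sherd or the small sherd is moved by more than 20 mm (distance of any of tape, dark_sherd, small_sherd from where it was at the start of the episode above 0.02 m).
It also fails if it takes over 58 s, if anything falls off the work surface, if the arm or the gripper's body presses on something with over 40 N, if the wrist force passes 120 N, or if a joint passes its speed limit or range.

## Robot

A 7-joint arm with a two-finger parallel gripper is mounted at the origin on a cart in front of the work surface, level with it; the furniture and walls round the work are solid. World frame = base frame: x ahead of the robot, y to its left, z up, the work surface at z = 0. Lengths are in m, angles in rad, forces in N, time in s.
With the tool pointing down it reaches from about 0.4 to 0.85 m from the base axis. Payload 4.5 kg.
Tool frame: the origin (TCP) lies at the very end of the fingers, on their centre line; the grasp point (between the pads) lies 19 mm behind it; y points along the fingers, z is the direction in which the jaws open and shut, and the axes are right-handed (so a half turn about y gives the same grasp; the last joint's range is limited). The gripper opens to 85 mm and grips with 20 to 120 N. Pads are 22 mm wide; open, the fingers measure 114 mm over their backs; the gripper's body (76 mm by 85 mm) begins 54 mm behind the grasp point. The pads swing forward as they close: fully open they stand 13 mm farther back than shut.
Start: joints at [-1.175, 0.689, -0.195, 1.565, 0.157, 0.902, -0.215], TCP at [0.221, 0.585, 0.231] pointing down, gripper open.
Joint ranges: [-3.01, 3.01], [-0.46, 2.08], [-1.47, 1.51], [0.13, 2.56], [-1, 4.14], [0.04, 2.09], [-2.66, 2.66]. Speed limits (rad/s): [2.57, 2.57, 3.14, 3.14, 3.14, 3.14, 3.14].

## Interface

Orientations are given as a unit quaternion [w, x, y, z].
In Python, from plant import arm gives the robot as it stands.
- The arm moves only by the shell command python3 -m handwheel 'ROWS'. ROWS is JSON, a list that holds one entry, the list of rows, each a list of 7 numbers: the shift along the tool's x, y, z in mm, then the turn, a rotation vector about the tool's x, y, z in rad, then the opening, from 0 (shut) to 1 (fully open). In form: [[[tx, ty, tz, ax, ay, az, gripper], ...]]. A call has 1 to 8 rows; each row shifts and turns the commanded pose from where the row before left it, along the tool's axes as they then stand; what a row does not reach is not made up. A row lasts 1/8 s, in which the tool goes at most 62.5 mm and 10.7 degrees, less where a joint would pass 70% of its speed; a pose out of reach is approached as far as the arm can. A call with a gripper value outside its range is refused whole. The fingers move at their own pace and stop on an object; the grip force is fixed at half the most. Time passes only in rows, so rows that do not move let the fingers close. It gives the time, the measured TCP pose, the force and the opening at its end, in the units of the state.
- arm.observe(): the state, without advancing time (a new reading comes with each control period).
- arm.snapshot(name): name is "scene" or "top"; returns a dict with "img" (400x640x3 uint8, blue, green, red), "camera_matrix" (3x3 intrinsics, pixels), "eye" and "attitude" of the camera in the world. Camera axes: x right, y up, looking along -z (the intrinsics and any distortion apply to the point x, -y, -z); pixel columns grow to the right and rows downward; lengths in m; the calibration is good to about 2 mm. A picture is of the moment at which its call begins. There is no depth.
- arm.hand_in(): hands the job in, once; it reports no verdict.
The state is a dict: "clock": time; "qpos": joint angles; "qvel": joint speeds; "joint_efforts": joint torques, N m; "tool_pos": TCP position; "tool_rot": TCP orientation; "contact_force": force on the tool from outside, world axes, zero at the start; "wrist_torque": the same for the moment, N m; "finger_gap": finger opening in m.
Only numpy, scipy, OpenCV 4.12 (cv2) and the standard library are available. Lean on these libraries where they do the work, as an engineer would, in place of code of your own. Each camera call takes 0.05 s, during which the arm holds its last target. There are 200 camera calls.

## Working session

There is one attempt and no reset: what is moved stays moved. The work goes in short steps, Python scripts to look and compute and a shell command to move; the robot and the scene stay as the last step left them, time stands still between calls to the robot, and variables do not carry over. Pictures are saved under pics/ and viewed, about 8 in all and at most 12, crops included, and the job is handed in when it is done.

```bash
mkdir -p pics; ls; cat > h.py <<'E'
import numpy as np, cv2
from plant import arm
from scipy.spatial.transform import Rotation as R
def rot(a):
    a=np.array(a,float)
    return a if a.shape==(3,3) else R.from_quat(a[[1,2,3,0]]).as_matrix()
def snap(n,f):
    s=arm.snapshot(n); cv2.imwrite(f,s["img"]); np.save(f+".npy",{k:v for k,v in s.items()},allow_pickle=True); return s
def load(f): return np.load(f+".npy",allow_pickle=True).item()
def px2w(s,u,v,z):
    K=np.array(s["camera_matrix"]); d=np.linalg.inv(K)@[u,v,1]; d=rot(s["attitude"])@[d[0],-d[1],-d[2]]
    e=np.array(s["eye"]); return e+d*(z-e[2])/d[2]
def w2px(s,p):
    c=rot(s["attitude"]).T@(np.array(p)-s["eye"]); q=np.array(s["camera_matrix"])@[c[0],-c[1],-c[2]]; return q[:2]/q[2]
def tool():
    o=arm.observe(); return np.array(o["tool_pos"]),rot(o["tool_rot"]),o
E
python3 - <<'E'
from h import *
for n in("scene","top"):
    s=snap(n,f"pics/{n}0.png"); print(n,s.keys(),s["eye"],s["attitude"],s["camera_matrix"])
p,r,o=tool();print(p,r.round(3),o)
E
```

```text
pics
scene dict_keys(['img', 'camera_matrix', 'eye', 'attitude']) [-0.42737125 -0.94673662  0.69224651] [ 0.7750446   0.49965997 -0.20364372 -0.32889969] [[493.13484508   0.         317.32947579]
 [  0.         493.13484508 198.51008778]
 [  0.           0.           1.        ]]
top dict_keys(['img', 'camera_matrix', 'eye', 'attitude']) [0.50407576 0.02350099 1.16335344] [ 0.71555719  0.01728569 -0.01947357 -0.69806869] [[367.18642444   0.         323.19823258]
 [  0.         367.18642444 202.31086835]
 [  0.           0.           1.        ]]
[0.22109671 0.583967   0.23054971] [[ 0.935 -0.     0.354]
 [-0.354 -0.002  0.935]
 [ 0.    -1.    -0.002]] {'clock': 0.1, 'qpos': array([-1.1751845 ,  0.6899303 , -0.19448287,  1.56622038,  0.15733736,
        0.90252115, -0.21510414]), 'qvel': array([ 1.05872822e-03, -3.89588034e-03,  4.20169536e-04, -1.20158423e-03,
        5.79782672e-04,  7.96111045e-04, -8.44143671e-05]), 'joint_efforts': array([-3.07058188e-03, -5.40598905e+01, -1.27147179e+00, -1.58985829e+01,
        9.33262578e-03,  4.38083705e-03, -1.99005245e-05]), 'tool_pos': array([0.22109671, 0.583967  , 0.23054971]), 'tool_rot': array([-0.69497664,  0.6961662 , -0.12724685,  0.1271548 ]), 'contact_force': array([ 0.95285348,  0.23529826, -0.13514938]), 'wrist_torque': array([-0.04168503,  0.01767903, -0.03197365]), 'finger_gap': 0.08568149559918178}
```

View pics/top0.png

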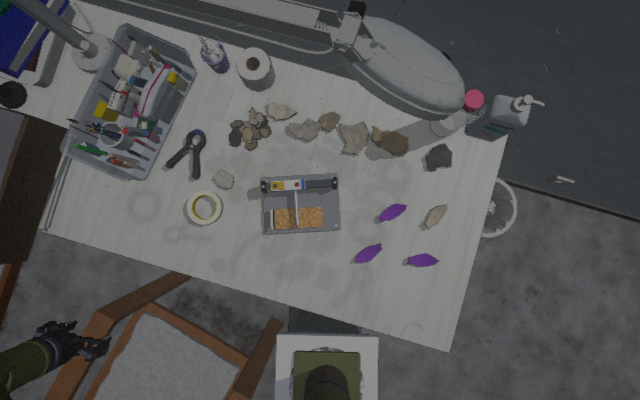

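View pics/scene0.png

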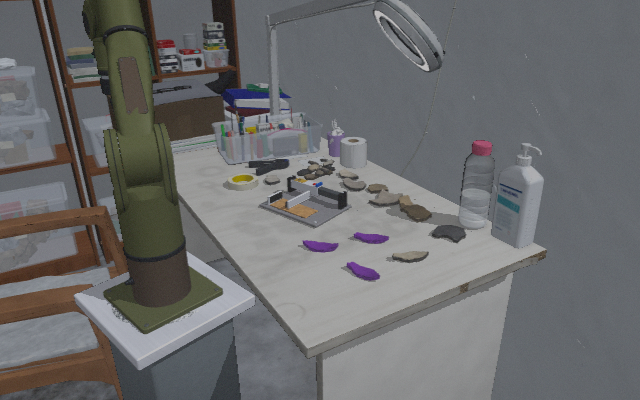

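The top view shows the rest at about (300,205), with the sleeve at (285..335,184). The long-sherd candidates to its right are purple ones at (392,212), (368,254) and (422,260), and a brown one at (435,216). The brown one fits the description. I'll check it in a close crop.

```bash
python3 - <<'E'
import cv2,numpy as np
i=cv2.imread("pics/top0.png")
a=cv2.resize(i[168:242,252:348],None,fx=7,fy=7,interpolation=cv2.INTER_CUBIC)[:, :]
b=cv2.resize(i[195:240,410:460],None,fx=4,fy=4,interpolation=cv2.INTER_CUBIC)
c=np.zeros((518,672+0,3),np.uint8); c[:a.shape[0],:a.shape[1]]=a
c[518-180:518,672-120-80:672]=b
# keep rest corner visible: stack instead
o=np.zeros((a.shape[0],800,3),np.uint8); o[:,:600]=cv2.resize(a,(600,518)); o[:180,600:800]=b
cv2.imwrite("pics/crop1.png",o)
E
```

```text
(no output)
```

View pics/crop1.png

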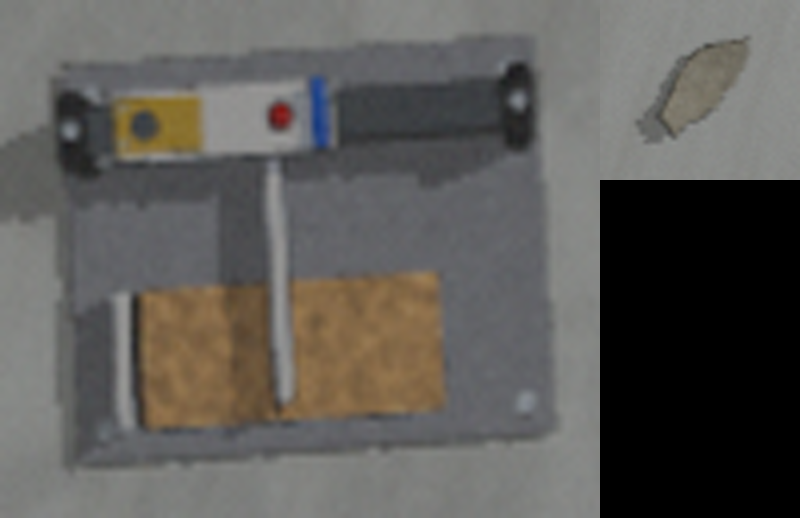

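Crop: the button is at (280,115), the second hole at (145,125), the rib's left face at (312,112) and the post tops at (72,130) and (517,100). Next I'll convert these to world positions.

```bash
python3 - <<'E'
from h import *
s=load("pics/top0.png"); f=lambda u,v,z:px2w(s,252+u/6.25,168+v/7,z)
L=f(72,130,.064);Rr=f(517,100,.064);B=f(280,115,.067);H=f(145,125,.062);rib=f(312,112,.067)
d=L-Rr; yaw=np.arctan2(-d[0],d[1]); print("posts",L,Rr,np.linalg.norm(d),"(216) yaw",yaw)
c=[f(57,65,.012),f(533,37,.012),f(553,437,.012),f(68,467,.012)]
print("board",[np.linalg.norm(c[i]-c[(i+1)%4]).round(4) for i in range(4)],[np.arctan2(-(c[a]-c[b])[0],(c[a]-c[b])[1]) for a,b in((0,1),(3,2))],np.mean(c,0))
print("B",B,"H",H,"d",np.linalg.norm((B-H)[:2]),"rib",rib)
M=(L+Rr)/2; y=np.array([-np.sin(yaw),np.cos(yaw)]);x=np.array([np.cos(yaw),np.sin(yaw)])
print("origin posts",M[:2]-.045*x,"origin board",np.mean(c,0)[:2]+.01*x)
o=M[:2]-.045*x; print("B in rest",(B[:2]-o)@x,(B[:2]-o)@y)
g=lambda u,v,z:px2w(s,410+u/4,195+v/4,z)
# sherd segmentation
a=g(670,1,0) 
i=s["img"][195:240,410:460].astype(int); m=((i[:,:,2]-i[:,:,0])>14).astype(np.uint8)
m=cv2.morphologyEx(m,cv2.MORPH_OPEN,np.ones((2,2),np.uint8)); n,l,st,ce=cv2.connectedComponentsWithStats(m); k=1+st[1:,4].argmax(); print(st[k],ce[k])
vu=np.argwhere(l==k); w=np.array([px2w(s,410+b,195+a,.012)[:2] for a,b in vu]); r=cv2.minAreaRect(w.astype(np.float32)*1000);print(r)
e,V=np.linalg.eigh(np.cov(w.T)); print("sherd c",w.mean(0),"axis yaw",np.arctan2(V[1,1],V[0,1]),np.sqrt(e))
print("tip",px2w(s,410+(749-600)/4,195+38/4,.015),px2w(s,410+(672-600)/4,195+137/4,.01))
E
```

```text
posts [0.60418503 0.20112544 0.064     ] [ 0.62245997 -0.01234505  0.064     ] 0.2142513154651232 (216) yaw 0.0854005311999838
board [np.float64(0.2402), np.float64(0.18), np.float64(0.2428), np.float64(0.1804)] [np.float64(0.07788113933589198), np.float64(0.07956380656260897)] [0.55754328 0.0918979  0.012     ]
B [0.6128444  0.10121623 0.067     ] H [0.60740109 0.16640633 0.062     ] d 0.06541696600992528 rib [0.61451712 0.08591701 0.067     ]
origin posts [0.5684865  0.09055184] origin board [0.56750684 0.09275087]
B in rest 0.04510587945856113 0.006841936468432752
[ 17  12  19  21 197] [25.74111675 21.90862944]
((529.2050170898438, -334.1020812988281), (34.26038360595703, 80.94400024414062), 53.951271057128906)
sherd c [ 0.52697041 -0.33339984] axis yaw 2.4718368737952936 [0.00848304 0.02035357]
tip [ 0.56666215 -0.36823051  0.015     ] [ 0.48770994 -0.31004675  0.01      ]
```

The rest has yaw ≈0.079 and the button is at (0.613,0.101), with 65 mm between the holes and sizes that match the description. The sherd is at about (0.528,-0.335). I'll move above the button, turn so the tool x axis runs along the sliding direction, and shut the jaws.

```bash
python3 -m handwheel '[[[48.9,8,-28.4,0,0,0,0],[48.9,8,-28.4,0,0,0,0],[48.9,8,-28.4,0,0,0,0],[48.9,8,-28.4,0,0,0,0],[48.9,8,-28.4,0,0,0,0],[48.9,8,-28.4,0,0,0,0],[48.9,8,-28.4,0,0,0,0],[48.9,8,-28.4,0,0,0,0]]]'; python3 -m handwheel '[[[48.9,8,-28.4,0,0,0,0],[48.9,8,-28.4,0,0,0,0],[48.9,8,-28.4,0,0,0,0],[0,0,0,0,0.18,0,0],[0,0,0,0,0.18,0,0],[0,0,0,0,0.18,0,0],[0,0,0,0,0.18,0,0],[0,0,0,0,0.18,0,0]]]';python3 -m handwheel '[[[0,0,0,0,0.18,0,0],[0,0,0,0,0.05,0,0],[0,0,0,0,0,0,0]]]'; cat > t.py <<'E'
from h import *
import sys
p,r,o=tool(); a=[float(x) for x in sys.argv[1:]]
print("t",o["clock"],"p",p.round(4),"F",o["contact_force"].round(2),"gap",round(o["finger_gap"],4),"zyaw",np.arctan2(r[1,2],r[0,2]).round(4),"down",r[:,1].round(4))
if len(a)>=3: print("shift mm",(r.T@(np.array(a[:3])-p)*1000).round(1))
if len(a)>3: print("turn y",(np.arctan2(r[1,2],r[0,2])-a[3]).round(4))
E
python3 t.py 0.6131 0.0997 0.085 0.079
```

```text
clock: 1.1
tool_pos: [0.5075, 0.2321, 0.1668]
tool_rot: [-0.696, 0.696, -0.127, 0.127]
contact_force: [0.5, -0.3, -1.1]
finger_gap: 0.0002
clock: 2.1
tool_pos: [0.6133, 0.102, 0.1428]
tool_rot: [-0.57, 0.57, -0.419, 0.418]
contact_force: [-0.4, 0.8, -0.8]
finger_gap: 0.0
clock: 2.48
tool_pos: [0.6135, 0.1021, 0.143]
tool_rot: [-0.52, 0.52, -0.479, 0.479]
contact_force: [-0.2, -0.4, -0.2]
finger_gap: 0.0001
t 2.475 p [0.6135 0.1021 0.143 ] F [-0.21 -0.45 -0.15] gap 0.0001 zyaw 0.0813 down [-5.e-04 -2.e-04 -1.e+00]
shift mm [ 2.3 58.  -0.6]
turn y 0.0023
```

```bash
python3 -m handwheel '[[[1.5,30,-0.6,0,0,0,0],[0,33,0,0,0,0,0],[0,0,0,0,0,0,0]]]'; python3 - <<'E'
from h import *
s=snap("scene","pics/scene1.png"); t=snap("top","pics/top1.png")
p,r,o=tool(); print(p)
u=w2px(s,p); print("tcp px",u,"button px",w2px(s,[.6131,.1012,.067]))
x0,y0=int(u[0])-45,int(u[1])-40; print(x0,y0)
cv2.imwrite("pics/c2.png",cv2.resize(s["img"][y0:y0+66,x0:x0+90],None,fx=8.5,fy=8.5,interpolation=cv2.INTER_CUBIC))
E
```

```text
clock: 2.85
tool_pos: [0.6111, 0.1001, 0.0781]
tool_rot: [-0.518, 0.521, -0.481, 0.478]
contact_force: [-0.3, 0.1, 1.2]
finger_gap: -0.0004
[0.61363288 0.10050313 0.08084223]
tcp px [314.35528478 179.61355705] button px [314.15379743 183.54107461]
269 139
```

View pics/c2.png

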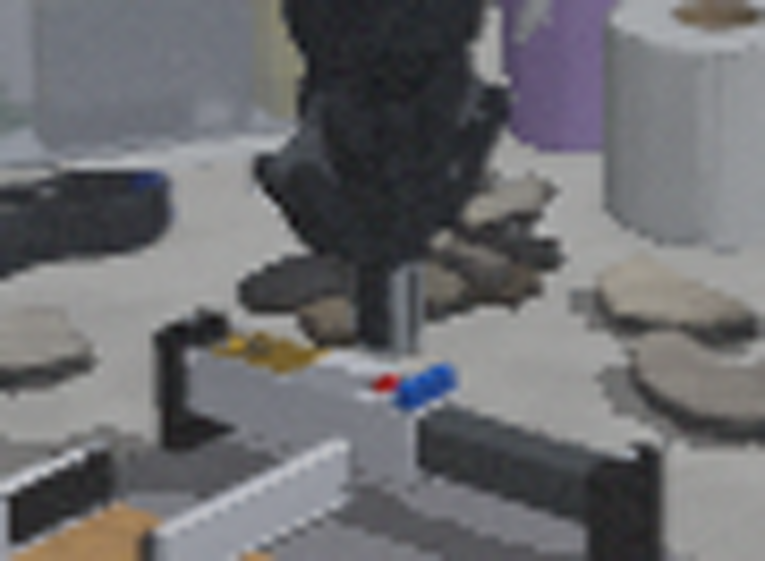

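The fingertip is at (390,350) and the button at (385,383), both where they were predicted. I'll press down in small steps and watch the force.

```bash
python3 -m handwheel '[[[0,12,0,0,0,0,0],[0,2,0,0,0,0,0],[0,0,0,0,0,0,0]]]'; python3 t.py; python3 -m handwheel '[[[0,2,0,0,0,0,0],[0,0,0,0,0,0,0]]]'; python3 t.py;python3 -m handwheel '[[[0,1.5,0,0,0,0,0],[0,0,0,0,0,0,0]]]'; python3 t.py
```

```text
clock: 3.32
tool_pos: [0.6135, 0.1006, 0.0666]
tool_rot: [0.52, -0.519, 0.48, -0.48]
contact_force: [-0.1, 0.3, 1.0]
finger_gap: -0.0001
t 3.325 p [0.6135 0.1006 0.0666] F [-0.06  0.27  1.  ] gap -0.0001 zyaw 0.0792 down [ 5.e-04  2.e-04 -1.e+00]
clock: 3.58
tool_pos: [0.6135, 0.1006, 0.0645]
tool_rot: [0.52, -0.519, 0.48, -0.48]
contact_force: [0.8, -0.4, 1.6]
finger_gap: -0.0003
t 3.575 p [0.6135 0.1006 0.0645] F [ 0.81 -0.4   1.56] gap -0.0003 zyaw 0.0791 down [ 6.e-04  2.e-04 -1.e+00]
clock: 3.82
tool_pos: [0.6134, 0.1006, 0.0628]
tool_rot: [0.52, -0.519, 0.48, -0.48]
contact_force: [1.0, 0.1, 1.3]
finger_gap: 0.0
t 3.825 p [0.6134 0.1006 0.0628] F [1.04 0.11 1.26] gap 0.0 zyaw 0.0791 down [ 4.e-04  2.e-04 -1.e+00]
```

```bash
python3 -m handwheel '[[[0,0.7,0,0,0,0,0],[0,0,0,0,0,0,0]]]'; python3 t.py; python3 -m handwheel '[[[0,0.5,0,0,0,0,0],[0,0,0,0,0,0,0]]]'; python3 t.py
```

```text
clock: 4.08
tool_pos: [0.6135, 0.1005, 0.0622]
tool_rot: [0.52, -0.519, 0.48, -0.48]
contact_force: [-0.0, 1.1, 1.7]
finger_gap: 0.0001
t 4.075 p [0.6135 0.1005 0.0622] F [-0.01  1.15  1.65] gap 0.0001 zyaw 0.079 down [ 5.e-04  2.e-04 -1.e+00]
clock: 4.32
tool_pos: [0.6135, 0.1006, 0.0621]
tool_rot: [0.52, -0.519, 0.48, -0.48]
contact_force: [-1.4, 0.6, 5.7]
finger_gap: -0.0002
t 4.325 p [0.6135 0.1006 0.0621] F [-1.41  0.58  5.68] gap -0.0002 zyaw 0.079 down [ 6.e-04  2.e-04 -1.e+00]
```

```bash
python3 -m handwheel '[[[2.5,0,0,0,0,0,0],[0,0,0,0,0,0,0]]]'; python3 t.py; python3 -m handwheel '[[[1,0,0,0,0,0,0],[0,0,0,0,0,0,0]]]'; python3 t.py;  python3 -m handwheel '[[[0.5,0,0,0,0,0,0],[0,0,0,0,0,0,0]]]'; python3 t.py
```

```text
clock: 4.58
tool_pos: [0.6136, 0.0992, 0.0621]
tool_rot: [0.52, -0.519, 0.48, -0.479]
contact_force: [-1.4, 1.3, 6.1]
finger_gap: 0.0002
t 4.575 p [0.6136 0.0992 0.0621] F [-1.44  1.32  6.13] gap 0.0002 zyaw 0.0796 down [ 5.0e-04  1.7e-03 -1.0e+00]
clock: 4.82
tool_pos: [0.6136, 0.0987, 0.0621]
tool_rot: [0.52, -0.519, 0.48, -0.479]
contact_force: [-0.6, 2.0, 6.6]
finger_gap: 0.0001
t 4.825 p [0.6136 0.0987 0.0621] F [-0.59  2.    6.63] gap 0.0001 zyaw 0.08 down [ 5.0e-04  2.2e-03 -1.0e+00]
clock: 5.08
tool_pos: [0.6137, 0.0983, 0.0621]
tool_rot: [0.52, -0.519, 0.48, -0.479]
contact_force: [-0.2, 2.0, 5.9]
finger_gap: -0.0
t 5.075 p [0.6137 0.0983 0.0621] F [-0.17  2.04  5.92] gap -0.0 zyaw 0.08 down [ 5.0e-04  2.3e-03 -1.0e+00]
```

```bash
for i in 1; do python3 -m handwheel '[[[1,0,0,0,0,0,0],[0,0,0,0,0,0,0]]]'>/dev/null; done; python3 t.py; python3 -m handwheel '[[[1,0,0,0,0,0,0],[0,0,0,0,0,0,0]]]'>/dev/null; python3 t.py;  python3 -m handwheel '[[[1,0,0,0,0,0,0],[0,0,0,0,0,0,0]]]'>/dev/null; python3 t.py;  python3 -m handwheel '[[[1,0,0,0,0,0,0],[0,0,0,0,0,0,0]]]'>/dev/null; python3 t.py
```

```text
t 5.325 p [0.6137 0.0973 0.0621] F [-1.22  2.8   5.7 ] gap -0.0002 zyaw 0.0801 down [ 5.0e-04  2.3e-03 -1.0e+00]
t 5.575 p [0.6138 0.0966 0.0621] F [-0.86  2.88  6.51] gap -0.0003 zyaw 0.0804 down [ 5.0e-04  2.6e-03 -1.0e+00]
t 5.825 p [0.6138 0.0962 0.0621] F [-1.07  4.05  5.99] gap -0.0 zyaw 0.0807 down [ 4.0e-04  3.4e-03 -1.0e+00]
t 6.075 p [0.6139 0.0956 0.0621] F [-0.86  4.07  5.94] gap 0.0002 zyaw 0.0809 down [ 5.0e-04  3.7e-03 -1.0e+00]
```

```bash
python3 -m handwheel '[[[1,0,0,0,0,0,0],[0,0,0,0,0,0,0]]]'>/dev/null; python3 t.py;  python3 -m handwheel '[[[1,0,0,0,0,0,0],[0,0,0,0,0,0,0]]]'>/dev/null; python3 t.py;  python3 -m handwheel '[[[1,0,0,0,0,0,0],[0,0,0,0,0,0,0]]]'>/dev/null; python3 t.py
```

```text
t 6.325 p [0.614  0.0937 0.0621] F [-1.11  3.5   5.61] gap -0.0001 zyaw 0.0804 down [ 5.0e-04  2.7e-03 -1.0e+00]
t 6.575 p [0.6142 0.0921 0.0621] F [-0.59  1.83  5.74] gap -0.0004 zyaw 0.08 down [ 6.e-04  2.e-03 -1.e+00]
t 6.825 p [0.6143 0.091  0.0621] F [-1.28  2.22  5.07] gap -0.0001 zyaw 0.0799 down [ 6.0e-04  1.9e-03 -1.0e+00]
```

```bash
python3 -m handwheel '[[[1.5,0,0,0,0,0,0],[1.5,0,0,0,0,0,0],[1.5,0,0,0,0,0,0],[0,0,0,0,0,0,0]]]'>/dev/null; python3 t.py; python3 -m handwheel '[[[1.5,-0.4,0,0,0,0,0],[1.5,0,0,0,0,0,0],[1.5,0,0,0,0,0,0],[1.5,0,0,0,0,0,0],[0,0,0,0,0,0,0]]]'>/dev/null; python3 t.py; python3 - <<'E'
from h import *
s=snap("scene","pics/scene3.png"); 
x0,y0=279,149
cv2.imwrite("pics/c3.png",cv2.resize(s["img"][y0:y0+56,x0:x0+80],None,fx=9,fy=9,interpolation=cv2.INTER_CUBIC))
E
```

```text
t 7.325 p [0.6147 0.0863 0.0621] F [-0.89  1.98  4.81] gap 0.0002 zyaw 0.0797 down [ 7.0e-04  1.8e-03 -1.0e+00]
t 7.95 p [0.6153 0.0785 0.0621] F [1.04 2.32 4.02] gap -0.0001 zyaw 0.0786 down [ 7.e-04 -3.e-04 -1.e+00]
```

View pics/c3.png

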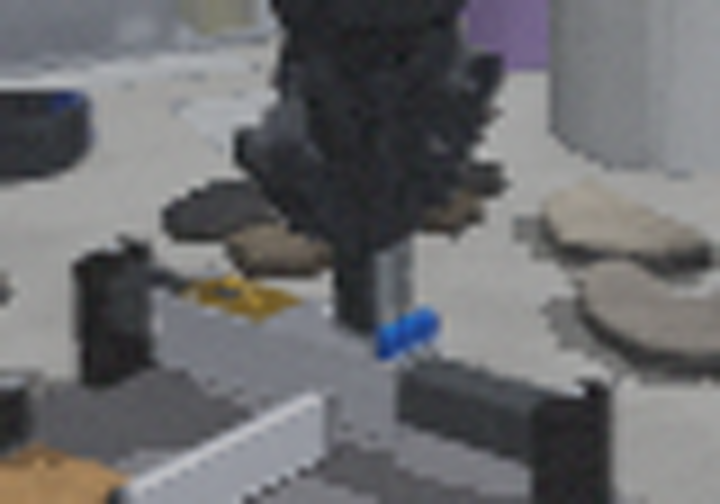

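The sleeve has left the left post by about 18 mm, the button is under the wall, and the finger bears on the rib. I'll lift slightly and keep pushing.

```bash
python3 -m handwheel '[[[1.5,-1.5,0,0,0,0,0],[2,-1,0,0,0,0,0],[2,0,0,0,0,0,0],[2,0,0,0,0,0,0],[2,0,0,0,0,0,0],[2,0,0,0,0,0,0],[2,0,0,0,0,0,0],[0,0,0,0,0,0,0]]]'>/dev/null; python3 t.py; python3 -m handwheel '[[[2,0,0,0,0,0,0],[2,0,0,0,0,0,0],[2,0,0,0,0,0,0],[2,0,0,0,0,0,0],[1,0,0,0,0,0,0],[0,0,0,0,0,0,0]]]'>/dev/null; python3 t.py
```

```text
t 9.0 p [0.616  0.0649 0.0646] F [-1.06  1.24 -1.44] gap -0.0002 zyaw 0.0785 down [ 0.e+00 -6.e-04 -1.e+00]
t 9.75 p [0.6169 0.0562 0.0646] F [-0.77  1.47  0.67] gap 0.0002 zyaw 0.0787 down [ 4.e-04 -3.e-04 -1.e+00]
```

Slid about 41 mm. From here I'll use smaller steps with force readings.

```bash
python3 -m handwheel '[[[1.5,0,0,0,0,0,0],[1.5,0,0,0,0,0,0],[1.5,0,0,0,0,0,0]]]'>/dev/null; python3 t.py; python3 -m handwheel '[[[1.5,0,0,0,0,0,0],[1.5,0,0,0,0,0,0],[1.5,0,0,0,0,0,0]]]'>/dev/null; python3 t.py; python3 -m handwheel '[[[1.5,0,0,0,0,0,0],[1.5,0,0,0,0,0,0]]]'>/dev/null; python3 t.py;  python3 -m handwheel '[[[1.5,0,0,0,0,0,0],[1.5,0,0,0,0,0,0]]]'>/dev/null; python3 t.py
```

```text
t 10.125 p [0.6172 0.0522 0.0646] F [-2.39  2.33  0.41] gap 0.0003 zyaw 0.0791 down [ 4.e-04  2.e-04 -1.e+00]
t 10.5 p [0.6176 0.0476 0.0646] F [-0.43  3.    1.24] gap -0.0 zyaw 0.079 down [ 5.e-04  2.e-04 -1.e+00]
t 10.75 p [0.6179 0.0446 0.0645] F [-0.29  3.86  1.14] gap 0.0003 zyaw 0.079 down [ 4.e-04  1.e-04 -1.e+00]
t 11.0 p [0.6181 0.0414 0.0646] F [0.45 2.18 2.58] gap -0.0001 zyaw 0.079 down [ 4.e-04 -0.e+00 -1.e+00]
```

```bash
python3 -m handwheel '[[[1.5,0,0,0,0,0,0],[1.5,0,0,0,0,0,0]]]'>/dev/null; python3 t.py; python3 -m handwheel '[[[1,0,0,0,0,0,0],[1,0,0,0,0,0,0]]]'>/dev/null; python3 t.py; python3 -m handwheel '[[[1,0,0,0,0,0,0],[1,0,0,0,0,0,0]]]'>/dev/null; python3 t.py;  python3 -m handwheel '[[[1,0,0,0,0,0,0],[0,0,0,0,0,0,0]]]'>/dev/null; python3 t.py
```

```text
t 11.25 p [0.6182 0.0375 0.0644] F [ 0.82 -1.29 -0.96] gap 0.0 zyaw 0.0784 down [ 1.0e-04 -1.3e-03 -1.0e+00]
t 11.5 p [0.6181 0.0362 0.0643] F [-0.44  1.22 -0.21] gap -0.0002 zyaw 0.0787 down [-4.e-04 -3.e-04 -1.e+00]
t 11.75 p [0.6182 0.0352 0.0644] F [-0.54  1.24 -0.74] gap 0.0002 zyaw 0.0795 down [-5.e-04  7.e-04 -1.e+00]
t 12.0 p [0.6184 0.0338 0.0644] F [-0.53  0.67 -1.07] gap -0.0001 zyaw 0.0791 down [-4.e-04  2.e-04 -1.e+00]
```

```bash
python3 - <<'E'
from h import *
s=snap("scene","pics/scene4.png"); t=snap("top","pics/top4.png")
x0,y0=279,159
a=cv2.resize(s["img"][y0:y0+45,x0:x0+80],None,fx=8,fy=8,interpolation=cv2.INTER_CUBIC)
b=cv2.resize(t["img"][172:200,255:335],None,fx=8,fy=8,interpolation=cv2.INTER_CUBIC)
cv2.imwrite("pics/c4.png",np.vstack([a,b]))
E
```

```text
(no output)
```

View pics/c4.png

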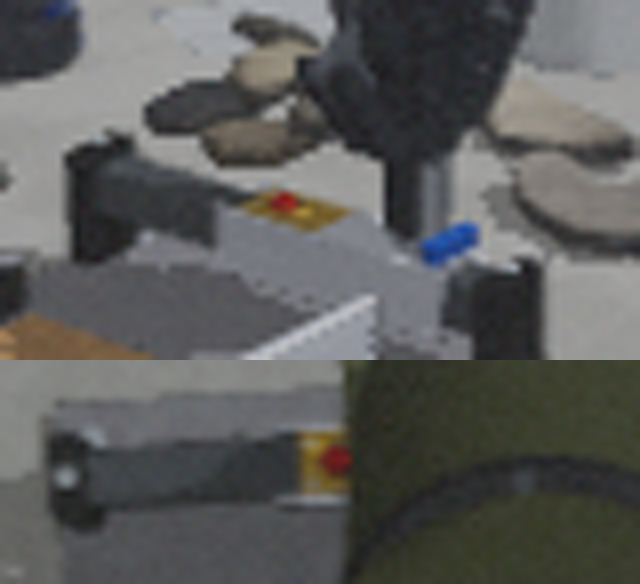

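The red button now shows in the brass insert at (285,203) in the scene crop and (337,460) in the top crop. I'll confirm the lock with a gentle push.

```bash
python3 -m handwheel '[[[1,0,0,0,0,0,0],[0,0,0,0,0,0,0]]]'>/dev/null; python3 t.py; python3 -m handwheel '[[[1,0,0,0,0,0,0],[0,0,0,0,0,0,0]]]'>/dev/null; python3 t.py; python3 -m handwheel '[[[1,0,0,0,0,0,0],[0,0,0,0,0,0,0]]]'>/dev/null; python3 t.py
```

```text
t 12.35 p [0.6184 0.0336 0.0644] F [ 0.33  3.21 -1.31] gap -0.0002 zyaw 0.0796 down [-5.0e-04  1.1e-03 -1.0e+00]
t 12.6 p [0.6184 0.0333 0.0644] F [-1.02  6.01 -0.8 ] gap 0.0001 zyaw 0.08 down [-6.e-04  2.e-03 -1.e+00]
t 12.85 p [0.6184 0.0332 0.0644] F [-2.21  5.65 -0.45] gap -0.0 zyaw 0.0807 down [-7.e-04  3.e-03 -1.e+00]
```

It's locked: the finger stops at y = 0.0333 while the force rises to 6 N. Next I'll back off, lift, and go above the sherd, opening on the way.

```bash
python3 -m handwheel '[[[-8,0,0,0,0,0,0],[0,-50,0,0,0,0,0.3],[0,-55,0,0,0,0,0.8],[51.5,0,-17,0,0,0,0.8],[51.5,0,-17,0,0,0,0.8],[51.5,0,-17,0,0,0,0.8],[51.5,0,-17,0,0,0,0.8],[51.5,0,-17,0,0,0,0.8]]]'>/dev/null; python3 -m handwheel '[[[51.5,10,-17,0,0,0,0.8],[51.5,10,-17,0,0,0,0.8],[0,10,0,0,-0.18,0,0.8],[0,10,0,0,-0.18,0,0.8],[0,10,0,0,-0.18,0,0.8],[0,0,0,0,-0.18,0,0.8],[0,0,0,0,-0.13,0,0.8],[0,0,0,0,0,0,0.8]]]'; python3 t.py 0.527 -0.336 0.06 0.93
```

```text
clock: 14.85
tool_pos: [0.5274, -0.3316, 0.1195]
tool_rot: [-0.67, 0.671, -0.224, 0.224]
contact_force: [0.1, 0.9, 0.9]
finger_gap: 0.0685
t 14.85 p [ 0.5274 -0.3316  0.1195] F [0.11 0.93 0.93] gap 0.0685 zyaw 0.926 down [-1.0e-04 -1.5e-03 -1.0e+00]
shift mm [ 2.2 59.5 -3.7]
turn y -0.004
```

```bash
python3 -m handwheel '[[[2.2,40,-3.7,0,0,0,0.8],[0,38,0,0,0,0,0.8],[0,0,0,0,0,0,0.8]]]'; python3 - <<'E'
from h import *
s=snap("scene","pics/scene5.png"); p,r,o=tool(); u=w2px(s,p); print(p,u, w2px(s,[.527,-.336,.012]))
for q in([.567,-.368,.015],[.488,-.310,.015]): print(w2px(s,q))
x0,y0=int(u[0])-50,int(u[1])-35; print(x0,y0)
cv2.imwrite("pics/c5.png",cv2.resize(s["img"][y0:y0+65,x0:x0+95],None,fx=8,fy=8,interpolation=cv2.INTER_CUBIC))
E
```

```text
clock: 15.22
tool_pos: [0.5251, -0.334, 0.0391]
tool_rot: [-0.671, 0.671, -0.226, 0.222]
contact_force: [-0.3, 0.9, 1.0]
finger_gap: 0.0683
[ 0.52675999 -0.33452333  0.04097419] [409.99174197 246.83062699] [409.7902706  256.59922455]
[428.86337354 254.17860879]
[392.81222942 257.74459372]
359 211
```

View pics/c5.png

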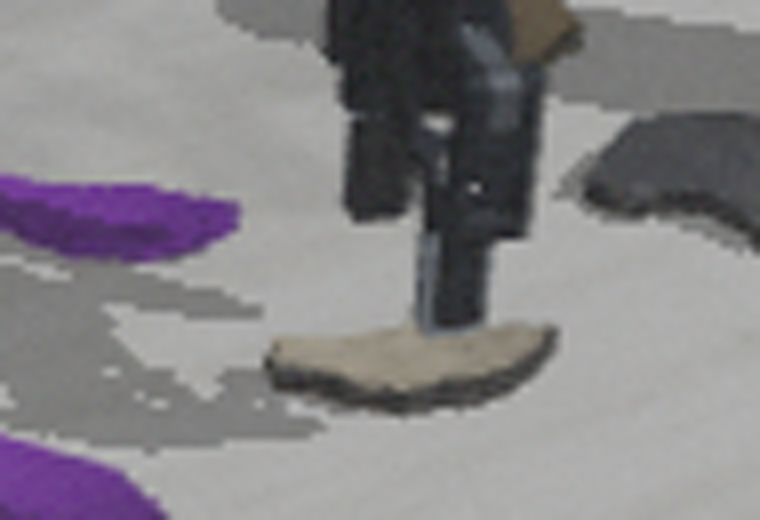

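The sherd spans (268..558, 330..410) in the crop. Its middle, at about px 410.6, lies under the TCP at px 410. I'll lower and close.

```bash
python3 -m handwheel '[[[0,25,0,0,0,0,0.8],[0,14,0,0,0,0,0.8],[0,0,0,0,0,0,0.8]]]'; python3 t.py;  python3 -m handwheel '[[[0,0,0,0,0,0,0.6],[0,0,0,0,0,0,0.45],[0,0,0,0,0,0,0.3],[0,0,0,0,0,0,0.3],[0,0,0,0,0,0,0.3]]]'; python3 t.py
```

```text
clock: 15.65
tool_pos: [0.5274, -0.3345, 0.0027]
tool_rot: [-0.671, 0.671, -0.223, 0.223]
contact_force: [-0.3, 1.1, -0.1]
finger_gap: 0.0683
t 15.65 p [ 0.5274 -0.3345  0.0027] F [-0.26  1.08 -0.08] gap 0.0683 zyaw 0.9286 down [-4.e-04 -1.e-04 -1.e+00]
clock: 16.27
tool_pos: [0.5285, -0.3346, 0.0041]
tool_rot: [-0.671, 0.671, -0.222, 0.224]
contact_force: [-0.5, 1.5, 5.8]
finger_gap: 0.0383
t 16.275 p [ 0.5285 -0.3346  0.0041] F [-0.49  1.49  5.83] gap 0.0383 zyaw 0.929 down [ 2.1e-03 -8.0e-04 -1.0e+00]
```

```bash
python3 -m handwheel '[[[0,-30,0,0,0,0,0.3],[0,-50,0,0,0,0,0.3],[0,-50,0,0,0,0,0.3],[0,0,0,0,0,0,0.3]]]'; python3 - <<'E'
from h import *
s=load("pics/top0.png"); f=lambda u,v,z:px2w(s,252+u/6.25,168+v/7,z)
yaw=.079; y=np.array([-np.sin(yaw),np.cos(yaw)]);x=np.array([np.cos(yaw),np.sin(yaw)]); o=np.array([.568,.0917])
for q in((138,292),(440,272),(443,408),(146,428)):
    w=f(*q,.016)[:2]-o; print("cork",w@x,w@y)
for q in((130,292),(134,425)):
    w=f(*q,.04)[:2]-o; print("stop top face",w@x,w@y)
for q in((265,165),(285,165),(275,400),(295,400)):
    w=f(*q,.044)[:2]-o; print("arm top",w@x,w@y)
def W(a,b): return o+a*x+b*y
np.save("o.npy",o)
t=snap("top","pics/top6.png");s2=snap("scene","pics/scene6.png")
a=cv2.resize(t["img"][168:242,252:348],(600,518),interpolation=cv2.INTER_CUBIC)
p,r,_=tool(); u=w2px(s2,p); print(p,u); x0,y0=int(u[0])-25,int(u[1])-15
b=cv2.resize(s2["img"][y0:y0+40,x0:x0+40],(200,200)); c=np.zeros((518,800,3),np.uint8); c[:,:600]=a; c[:200,600:]=b
cv2.imwrite("pics/c6.png",c)
E
```

```text
clock: 16.77
tool_pos: [0.5305, -0.3359, 0.1374]
tool_rot: [-0.67, 0.671, -0.22, 0.227]
contact_force: [-0.9, 0.4, -0.7]
finger_gap: 0.0381
cork -0.02458873869118611 0.08402303889227698
cork -0.02384854691597865 -0.06719684642629131
cork -0.08446861411161403 -0.0654044401994306
cork -0.08528818936613289 0.08291274123814231
stop top face -0.025307820476597888 0.08485637062010502
stop top face -0.08332845622626259 0.08564535106593568
arm top 0.02636643404745407 0.015824359948340635
arm top 0.025838183567650733 0.006060799797386178
arm top -0.07618309001886715 0.016113529401811228
arm top -0.07671217810465684 0.006396074595791288
[ 0.52749246 -0.33464704  0.13322535] [412.60224547 214.93454027]
```

View pics/c6.png

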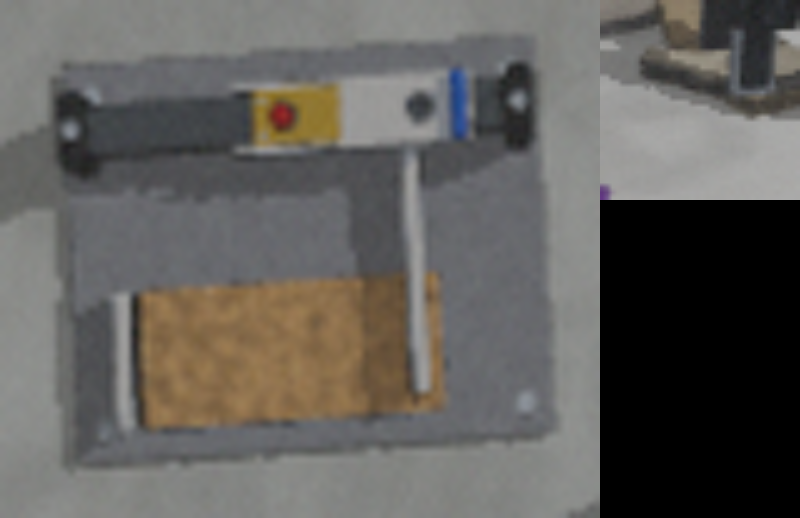

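The sherd is held and lifted. The sleeve sits on the second hole with the button up in the brass at (283,115), and the bed is free between u=140 and u=408. I'll turn and carry it over the bed.

```bash
python3 -m handwheel '[[[0,0,0,0,0.17,0,0.3],[0,0,0,0,0.17,0,0.3],[0,0,0,0,0.17,0,0.3],[0,0,0,0,0.17,0,0.3],[0,0,0,0,0.17,0,0.3],[0,0,0,0,0,0,0.3],[-30,0,1.5,0,0,0,0.3],[-40,0,2,0,0,0,0.3]]]'>/dev/null; python3 -m handwheel '[[[-48,0,2.2,0,0,0,0.3],[-48,0,2.2,0,0,0,0.3],[-48,0,2.2,0,0,0,0.3],[-48,0,2.2,0,0,0,0.3],[-48,0,2.2,0,0,0,0.3],[-48,0,2.2,0,0,0,0.3],[-48,0,2.2,0,0,0,0.3],[-20,0,1,0,0,0,0.3]]]'; python3 t.py .5124 .1043 .05 .079
```

```text
clock: 18.88
tool_pos: [0.5128, 0.0958, 0.1318]
tool_rot: [0.522, -0.521, 0.478, -0.477]
contact_force: [-0.1, -1.1, -0.6]
finger_gap: 0.0385
t 18.875 p [0.5128 0.0958 0.1318] F [-0.15 -1.08 -0.57] gap 0.0385 zyaw 0.0878 down [-0.0015  0.0017 -1.    ]
shift mm [-8.3 81.8  0.4]
turn y 0.0088
```

```bash
python3 -m handwheel '[[[-6,40,0,0,0,0,0.3],[0,30,0,0,0,0,0.3],[0,0,0,0,0,0,0.3]]]'; python3 t.py .5124 .1043 .022; python3 - <<'E'
from h import *
s=snap("scene","pics/scene7.png"); p,r,o=tool(); u=w2px(s,p); x0,y0=int(u[0])-45,int(u[1])-25; print(x0,y0,u)
cv2.imwrite("pics/c7.png",cv2.resize(s["img"][y0:y0+50,x0:x0+80],None,fx=9,fy=9,interpolation=cv2.INTER_CUBIC))
E
```

```text
clock: 19.25
tool_pos: [0.5111, 0.0976, 0.0604]
tool_rot: [-0.518, 0.522, -0.48, 0.478]
contact_force: [-0.2, 0.0, 0.2]
finger_gap: 0.0385
t 19.25 p [0.5111 0.0976 0.0604] F [-0.19  0.04  0.2 ] gap 0.0385 zyaw 0.082 down [-5.6e-03 -9.0e-04 -1.0e+00]
shift mm [-6.6 38.4  2. ]
247 169 [292.23374082 194.68520011]
```

View pics/c7.png

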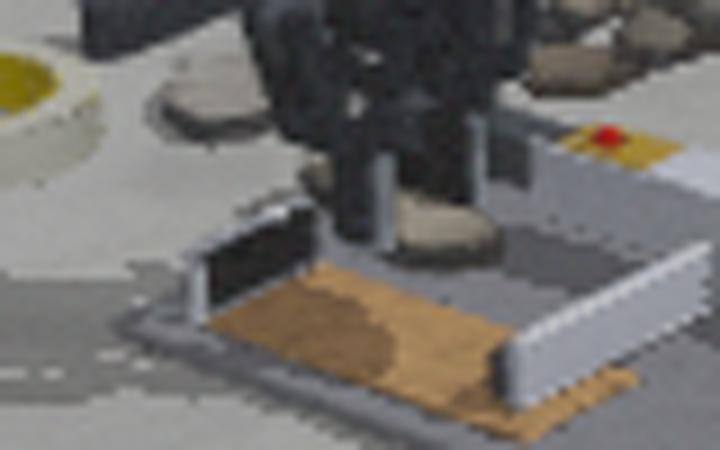

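The held sherd spans (303..500, 160..265). It is level and centred on the TCP at px 292. I'll lower it step by step.

```bash
python3 t.py .5124 .1043 .022; python3 -m handwheel '[[[-3,15,0,0,0,0,0.3],[0,12,0,0,0,0,0.3],[0,0,0,0,0,0,0.3],[0,0,0,0,0,0,0.3]]]'; python3 t.py .5124 .1043 .019
```

```text
t 19.3 p [0.5123 0.0975 0.0617] F [-0.13  0.06  0.  ] gap 0.0385 zyaw 0.0809 down [-2.8e-03 -5.0e-04 -1.0e+00]
shift mm [-6.8 39.7  0.7]
clock: 19.8
tool_pos: [0.5131, 0.1007, 0.0356]
tool_rot: [0.519, -0.519, 0.48, -0.48]
contact_force: [0.4, -0.6, 0.1]
finger_gap: 0.0382
t 19.8 p [0.5131 0.1007 0.0356] F [ 0.38 -0.63  0.07] gap 0.0382 zyaw 0.079 down [ 2.e-04 -0.e+00 -1.e+00]
shift mm [-3.6 16.6 -0.4]
```

```bash
python3 -m handwheel '[[[-3,8,0,0,0,0,0.3],[0,3,0,0,0,0,0.3],[0,0,0,0,0,0,0.3]]]'>/dev/null; python3 t.py; python3 -m handwheel '[[[0,2,0,0,0,0,0.3],[0,0,0,0,0,0,0.3]]]'>/dev/null; python3 t.py;python3 -m handwheel '[[[0,1.5,0,0,0,0,0.3],[0,0,0,0,0,0,0.3]]]'>/dev/null; python3 t.py
```

```text
t 20.175 p [0.5126 0.1038 0.0242] F [-0.1   0.05 -0.35] gap 0.0383 zyaw 0.0792 down [-5.e-04 -1.e-04 -1.e+00]
t 20.425 p [0.5127 0.1038 0.0224] F [ 0.22  0.51 -0.3 ] gap 0.0384 zyaw 0.0789 down [-1.e-04  0.e+00 -1.e+00]
t 20.675 p [0.5127 0.1038 0.0209] F [-0.14  0.51 -0.72] gap 0.0383 zyaw 0.079 down [-1.e-04  0.e+00 -1.e+00]
```

```bash
python3 -m handwheel '[[[0,1,0,0,0,0,0.3],[0,0,0,0,0,0,0.3]]]'>/dev/null; python3 t.py; python3 -m handwheel '[[[0,0.7,0,0,0,0,0.3],[0,0,0,0,0,0,0.3]]]'>/dev/null; python3 t.py;python3 -m handwheel '[[[0,0.7,0,0,0,0,0.3],[0,0,0,0,0,0,0.3]]]'>/dev/null; python3 t.py
```

```text
t 20.925 p [0.5128 0.1039 0.0201] F [-0.48  0.1   1.77] gap 0.0383 zyaw 0.079 down [ 2.e-04  1.e-04 -1.e+00]
t 21.175 p [0.5128 0.1039 0.02  ] F [-1.83 -0.31  9.35] gap 0.0383 zyaw 0.079 down [ 4.e-04  3.e-04 -1.e+00]
t 21.425 p [0.5128 0.1039 0.0199] F [-2.56  0.73 13.77] gap 0.0385 zyaw 0.079 down [ 7.e-04  4.e-04 -1.e+00]
```

It's on the bed. I'll ease off 1.2 mm, open, and lift clear.

```bash
python3 -m handwheel '[[[0,-1.2,0,0,0,0,0.3],[0,0,0,0,0,0,0.42],[0,0,0,0,0,0,0.5],[0,0,0,0,0,0,0.65],[0,0,0,0,0,0,0.7],[0,0,0,0,0,0,0.7]]]'; python3 t.py; python3 -m handwheel '[[[0,-20,0,0,0,0,0.7],[0,-50,0,0,0,0,0.7],[0,-50,0,0,0,0,0.7],[50,-10,0,0,0,0,0.7],[60,0,0,0,0,0,0.7],[60,0,0,0,0,0,0.7],[60,0,0,0,0,0,0.7],[0,0,0,0,0,0,0.7]]]'; python3 - <<'E'
from h import *
t=snap("top","pics/top8.png");s=snap("scene","pics/scene8.png")
a=cv2.resize(t["img"][168:242,252:348],(600,518),interpolation=cv2.INTER_CUBIC)
b=cv2.resize(s["img"][165:225,255:355],(200,120),interpolation=cv2.INTER_CUBIC); c=np.zeros((518,800,3),np.uint8); c[:,:600]=a; c[:120,600:]=b
cv2.imwrite("pics/c8.png",c)
E
```

```text
clock: 22.18
tool_pos: [0.5127, 0.1038, 0.0197]
tool_rot: [-0.519, 0.519, -0.48, 0.48]
contact_force: [-0.6, -0.1, -0.5]
finger_gap: 0.0599
t 22.175 p [0.5127 0.1038 0.0197] F [-0.63 -0.15 -0.51] gap 0.0599 zyaw 0.0791 down [-2.e-04  0.e+00 -1.e+00]
clock: 23.18
tool_pos: [0.5301, -0.1332, 0.1499]
tool_rot: [-0.516, 0.518, -0.482, 0.484]
contact_force: [-0.1, 0.6, 0.0]
finger_gap: 0.0598
```

View pics/c8.png

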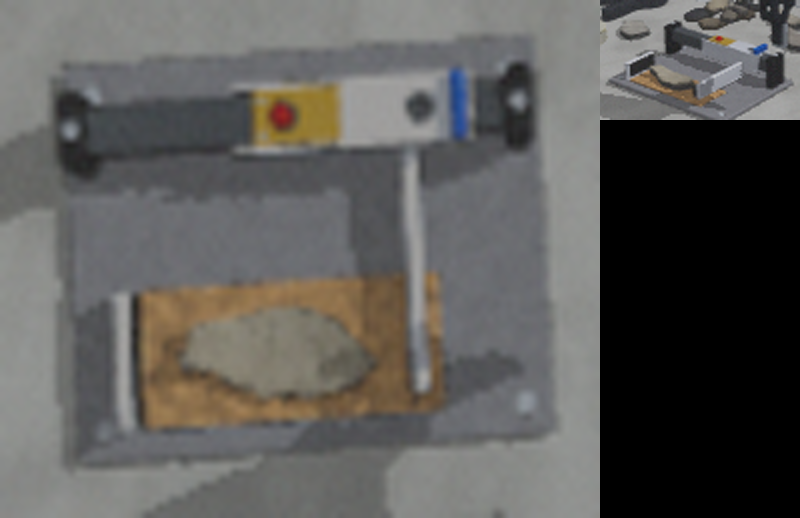

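The sherd lies flat at (178..378, 305..395), centred between the stops at u=137 and u=405. The button is up in the brass at (283,115). I'll hand it in.

```bash
python3 -m handwheel '[[[0,0,0,0,0,0,0.7],[0,0,0,0,0,0,0.7]]]'; python3 -c "from plant import arm; print(arm.hand_in())"
```

```text
clock: 23.52
tool_pos: [0.531, -0.1236, 0.1497]
tool_rot: [0.52, -0.52, 0.479, -0.479]
contact_force: [0.6, -0.1, -0.2]
finger_gap: 0.0598
the job is handed in; nothing more can be done
None
```

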